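Find the tired spring of the microscope's anti-vibration base

ROBOT

A 6-joint arm with a two-finger parallel gripper is mounted at the origin on the work surface. World frame = base frame: x ahead of the robot, y to its left, z up, the work surface at z = 0. Lengths are in m, angles in rad, forces in N, time in s.
With the tool pointing down it reaches from about 0.425 to 1.125 m from the base axis. Payload 14.9 kg.
Tool frame: the origin (TCP) lies on the centre line of the jaws, within the pads' length; the fingertips stand 8 mm ahead of it and the grasp point (between the pads) lies 11 mm behind it; z points along the fingers, y is the line along which they close (so a half turn about z gives the same grasp; the last joint's range is limited). The gripper opens to 91 mm and grips with 3 to 60 N. Pads are 32 mm wide; open, the fingers measure 118 mm over their backs; the gripper's body (76 mm by 178 mm) begins 60 mm behind the grasp point.
Start: joints at [-1.297, 0.379, 1.734, -0, 1.028, -0.033], TCP at [0.211, -0.667, 0.187] pointing down, gripper open.
Joint ranges: [-2.77, 2.77], [-0.74, 2.19], [0, 2.66], [-1.06, 4.2], [0.31, 2.87], [-3.08, 3.08]. Speed limits (rad/s): [1.89, 1.89, 2.39, 3.14, 3.14, 3.14].

INTERFACE

Orientations are given as [roll, pitch, yaw] about the fixed x, y, z axes, in that order (R = Rz(yaw) Ry(pitch) Rx(roll)).
In Python, from bench import sensors, vision, finish_job gives the robot as it stands.
- The arm moves only by the tool move_arm, never from a script. Its argument "targets" is a list of rows, each a list of 5 numbers: the finger opening in cm, from 0 to 9.12, then the shift along the tool's x, y, z in cm, then the turn about the tool's z in degrees. A call has 1 to 10 rows; each row shifts and turns the commanded pose from where the row before left it, along the tool's axes as they then stand; what a row does not reach is not made up. A row lasts 1/10 s, in which the tool goes at most 50 mm and 8.59 degrees, less where a joint would pass 70% of its speed; a pose out of reach is approached as far as the arm can. A call with a gripper value outside its range is refused whole. The fingers move at their own pace and stop on an object; the grip force is fixed at half the most. Time passes only in rows, so rows that do not move let the fingers close. It gives the time, the measured TCP pose, the force, the opening and the grip force at its end, in the units of the state.
- sensors.sense(): the state, without advancing time (a new reading comes with each control period).
- vision.grab_frame(name): name is "side" or "top" or "wrist"; returns a dict with "img" (400x640x3 uint8, red, green, blue), "mtx" (3x3 intrinsics, pixels), "R" (3x3) and "t" (3): a world point X has camera coordinates R X + t. Camera axes: x right, y down, z forward; pixel columns grow to the right and rows downward; lengths in m; the calibration is good to about 2 mm. The wrist camera is an equidistant fisheye: a pixel r from the principal point sees the ray r / f radians off the axis. A picture is of the moment at which its call begins. There is no depth.
- finish_job(): hands the job in; it is judged then, once.
The state is a dict: "time_s": time; "joint_pos": joint angles; "dq": joint speeds; "joint_efforts": joint torques, N m; "ee_pos": TCP position; "tcp_rot": TCP orientation; "contact_force": force on the tool from outside, world axes, zero at the start; "moment": the same for the moment, N m; "finger_gap": opening from 0.0 (shut) to 1.0 (fully open); "grip_force": force on a finger pad.
Only numpy, scipy, OpenCV 4.12 (cv2) and the standard library are available. Lean on these libraries where they do the work, as an engineer would, in place of code of your own. Each camera call takes 0.05 s, during which the arm holds its last target. There are 200 camera calls.

TASK

One of the three spring mounts of the microscope's opened anti-vibration base has gone soft. Press down the three rubber pads one after another with the fingertips, going from the robot's left to its right, to feel which gives most easily, then push that mount's white tag down flat to mark it for changing, leaving the other two tags standing. Only press and push: pick nothing up, and leave the loose screws, spring, tools and glassware where they are.

Things in the scene. Friction and masses are not known exactly. Their poses are not given: they have to be found in the camera images.
- platform: fixed grey lower plate of a microscope's anti-vibration base, 270 x 350 mm, upper face 18 mm above the bench; origin on the bench under its centre, x away from the robot, y to its left (turned up to 0.25 rad), z up. Three like spring mounts stand on it (60 x 60 mm foot, coil spring, round black pad 44 mm across), exchanged among three seats from run to run; the middle seat is 120 mm further from the robot
- pad_left (a point): point fixed to the plate at its x, y = -45, 125 mm: centre of the top of the left rubber pad when not pressed, 60 mm above the bench. The pad goes straight down, at most 10 mm, and springs back. The three springs differ: 0.25 to 1.2 N per mm, each at least 1.6 times as stiff as the next softer; all begin to give at 0.5 N
- pad_middle (a point): point fixed to the plate at its x, y = 75, 0 mm: centre of the top of the middle rubber pad when not pressed, 60 mm above the bench. The pad goes straight down, at most 10 mm, and springs back. The three springs differ: 0.25 to 1.2 N per mm, each at least 1.6 times as stiff as the next softer; all begin to give at 0.5 N
- pad_right (a point): point fixed to the plate at its x, y = -45, -125 mm: centre of the top of the right rubber pad when not pressed, 60 mm above the bench. The pad goes straight down, at most 10 mm, and springs back. The three springs differ: 0.25 to 1.2 N per mm, each at least 1.6 times as stiff as the next softer; all begin to give at 0.5 N
- tag_left (a point): point fixed to the plate, 54 mm from the left pad's centre towards the plate's -x, 20 mm out from the hinge of that mount's white tag (glossy, 40 x 28 x 3 mm), on its upper face when flat (31.5 mm above the bench). The standing tag leans out over this point, free edge up to 58 mm above the bench; pressed straight down here (about 2 N) it folds flat and stays
- tag_middle (a point): point fixed to the plate, 54 mm from the middle pad's centre towards the plate's -x, 20 mm out from the hinge of that mount's white tag (glossy, 40 x 28 x 3 mm), on its upper face when flat (31.5 mm above the bench). The standing tag leans out over this point, free edge up to 58 mm above the bench; pressed straight down here (about 2 N) it folds flat and stays
- tag_right (a point): point fixed to the plate, 54 mm from the right pad's centre towards the plate's -x, 20 mm out from the hinge of that mount's white tag (glossy, 40 x 28 x 3 mm), on its upper face when flat (31.5 mm above the bench). The standing tag leans out over this point, free edge up to 58 mm above the bench; pressed straight down here (about 2 N) it folds flat and stays
- pad_a (a joint): how far the pad of mount a is pressed down, 0 to 0.010 m. Which seat mount a is in, is not known beforehand
- pad_b (a joint): how far the pad of mount b is pressed down, 0 to 0.010 m. Which seat mount b is in, is not known beforehand
- pad_c (a joint): how far the pad of mount c is pressed down, 0 to 0.010 m. Which seat mount c is in, is not known beforehand
- tag_a (a joint): hinge of the tag of mount a: 0 leaning up at 40 degrees, 0.70 rad folded down flat; the start is between 0 and 0.15
- tag_b (a joint): hinge of the tag of mount b: 0 leaning up at 40 degrees, 0.70 rad folded down flat; the start is between 0 and 0.15
- tag_c (a joint): hinge of the tag of mount c: 0 leaning up at 40 degrees, 0.70 rad folded down flat; the start is between 0 and 0.15
- thumbscrew: brass thumbscrew standing head down on the plate, head 20 mm across, 34 mm high; origin under its centre. To be left alone
- thumbscrew2: second brass thumbscrew like it, also on the plate. To be left alone
- spare_spring: loose steel coil spring standing on the plate, 30 mm across, 34 mm high; origin under its centre. To be left alone
- objective: steel microscope objective standing on the bench, 27 mm across, 43 mm high; origin under its centre. To be left alone
- beaker: empty glass beaker on the bench, 72 mm across, 95 mm high; origin under its centre. To be left alone
- slide_box: grey box for slides on the bench, 88 x 36 x 30 mm; origin under its centre. To be left alone
- screwdriver: screwdriver lying on the bench, 170 mm long, black handle; origin under its middle. To be left alone
- hex_key: L-shaped steel hex key lying on the bench, 99 x 34 mm, 6 mm thick; origin under its long leg. To be left alone

How it is judged:
By the outcome, as a careful person would: the job done as asked, in the order asked, and still so for the second after the job is handed in, with the robot touching nothing.
It also fails if it takes over 51 s, if anything falls off the work surface, if the arm or the gripper's body presses on something with over 40 N, if the wrist force passes 120 N, or if a joint passes its speed limit or range.

## Working session

There is one attempt and no reset: what is moved stays moved. The work goes in short steps, Python scripts to look and compute and a tool call to move; the robot and the scene stay as the last step left them, time stands still between calls to the robot, and variables do not carry over. Pictures are saved under pics/ and viewed, at most 10 in all, crops included, and the job is handed in when it is done.

Besides the shell and the picture viewer there is one more tool, called after "Emit:" as name([rows], argument=value, ...), one row to a line, values as JSON. move_arm: Moves the arm, as the interface text tells. Its arguments: {"type":"object","properties":{"targets":{"type":"array"}},"required":["targets"]}

```bash
mkdir -p pics
python3 - <<'E'
from bench import sensors, vision
import cv2,numpy as np,pickle
d={}
for n in("top","side"):
    f=vision.grab_frame(n);d[n]=f
    cv2.imwrite(f"pics/{n}0.png",f["img"][:,:,::-1])
    print(n,f["mtx"],f["R"],f["t"])
pickle.dump(d,open("f0.pkl","wb"))
print(sensors.sense())
E
```

```text
top [[483.01638541   0.         319.48919716]
 [  0.         483.01638541 195.89695023]
 [  0.           0.           1.        ]] [[ 0.02647486 -0.99960165 -0.00977845]
 [-0.98461898 -0.02438564 -0.17300519]
 [ 0.17269782  0.01420833 -0.98487237]] [-0.00349318  0.54444702  1.47339153]
side [[434.76684992   0.         316.1462875 ]
 [  0.         434.76684992 208.16675493]
 [  0.           0.           1.        ]] [[-0.75589524 -0.65443158 -0.01848509]
 [-0.30977387  0.38239042 -0.87052726]
 [ 0.57676905 -0.65230122 -0.4917729 ]] [0.41373385 0.23313709 0.82125819]
{'time_s': 0.1, 'joint_pos': array([-1.29729476e+00,  3.79343336e-01,  1.73474536e+00, -3.88867008e-06,
        1.02845008e+00, -3.32686295e-02]), 'dq': array([ 0.00085634, -0.00145002, -0.00126469,  0.0012131 ,  0.00027652,
       -0.00144352]), 'joint_efforts': array([-1.32507193e-04, -7.65038610e+01, -4.35294020e+01,  6.53038896e-02,
        3.98925156e-02,  1.12694613e-05]), 'ee_pos': array([ 0.21129823, -0.66694731,  0.1860514 ]), 'tcp_rot': array([-3.14064694e+00, -2.81435216e-05,  3.06772190e-01]), 'contact_force': array([ 0.26403181,  1.25470217, -0.38534187]), 'moment': array([ 0.00252901, -0.00783133,  0.01558282]), 'grip_force': 0.0, 'finger_gap': 0.9970869933747076}
```

View pics/top0.png

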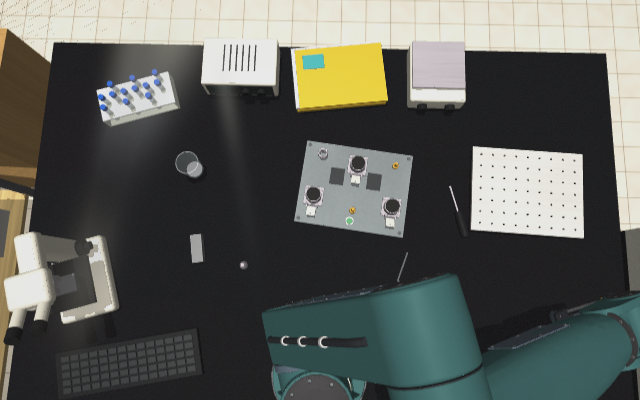

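View pics/side0.png

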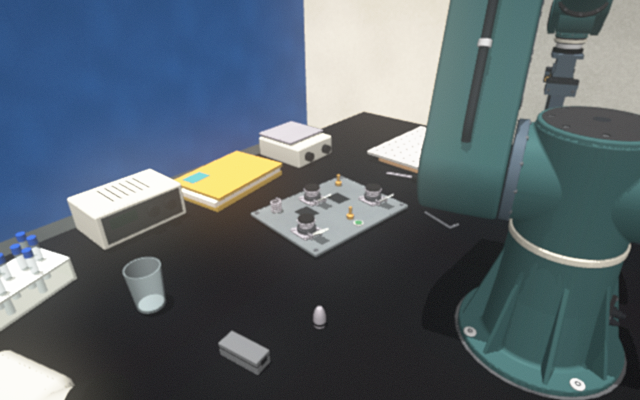

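Top view: the plate has its corners near (308,141), (412,155), (404,237) and (295,221). The pads are at about (314,194), (358,163) and (392,206), with the tags below them. The thumbscrews are at (395,165) and (352,210), and the spring is at (322,153). The side view agrees with this.

```bash
cat > h.py <<'E'
import numpy as np,cv2
def ray(f,u,v,z):
    d=f["R"].T@np.linalg.solve(f["mtx"],[u,v,1.]); c=-f["R"].T@f["t"]
    return c+d*(z-c[2])/d[2]
def proj(f,X):
    p=f["mtx"]@(f["R"]@np.array(X)+f["t"]); return p[:2]/p[2]
E
python3 - <<'E'
import pickle
from h import *
from scipy.optimize import least_squares
d=pickle.load(open("f0.pkl","rb"));f=d["top"];im=f["img"]
g=cv2.cvtColor(im,cv2.COLOR_RGB2GRAY)
m=np.zeros_like(g);m[135:245,285:420]=(g[135:245,285:420]>70)*255
m=cv2.morphologyEx(m,cv2.MORPH_CLOSE,np.ones((5,5)))
c=max(cv2.findContours(m,0,2)[0],key=cv2.contourArea)
w=np.array([ray(f,*p[0],.018)[:2] for p in c],np.float32)
r=cv2.minAreaRect(w*1000);print("plate",r)
# pads: dark blobs around seeds
P=[]
for n,(u,v) in dict(L=(314,194),M=(358,163),R=(392,206)).items():
    s=g[v-14:v+15,u-14:u+15]; k=((s<45)*255).astype(np.uint8)
    nn,l,st,ce=cv2.connectedComponentsWithStats(k)
    i=1+np.argmax(st[1:,4]); q=ce[i]+[u-14,v-14]; X=ray(f,*q,.058);P.append(X[:2]);print(n,q,st[i],X)
L=np.array([[-.045,.125],[.075,0],[-.045,-.125]])
P=np.array(P)
R_=lambda a:np.array([[np.cos(a),-np.sin(a)],[np.sin(a),np.cos(a)]])
s=least_squares(lambda p:(L@R_(p[2]).T+p[:2]-P).ravel(),[.7,-.05,0]);print(s.x,s.fun.reshape(3,2)*1000)
x=s.x
for n,l in zip("LMR",L): 
    t=l-[.054,0]; print(n,R_(x[2])@l+x[:2],"tag",R_(x[2])@t+x[:2])
def loc(u,v,z): return R_(x[2]).T@(ray(f,u,v,z)[:2]-x[:2])
print("screws local",loc(395,165,.045),loc(352,210,.045),"spring",loc(322,153,.05))
x1,y1=280,130
big=cv2.resize(im[130:250,280:425],None,fx=5,fy=5,interpolation=cv2.INTER_CUBIC)
for l in L:
    for o,z in ((0,.06),(-.054,.0315)):
        q=proj(f,[*(R_(x[2])@(l+[o,0])+x[:2]),z]);cv2.circle(big,tuple(int(a) for a in ((q-[280,130]+.5)*5)),4,(255,0,0),-1)
for cx in(-.135,.135):
    for cy in(-.175,.175):
        q=proj(f,[*(R_(x[2])@[cx,cy]+x[:2]),.018]);cv2.circle(big,tuple(int(a) for a in ((q-[280,130]+.5)*5)),4,(0,255,0),-1)
cv2.imwrite("pics/big.png",big[:,:,::-1])
E
```

```text
plate ((578.8292846679688, -98.46574401855469), (349.03851318359375, 271.5467529296875), 82.66864776611328)Traceback (most recent call last):
  File "<stdin>", line 16, in <module>
    return _wrapfunc(a, 'argmax', axis=axis, out=out, **kwds)
    return bound(*args, **kwds)
ValueError: attempt to get argmax of an empty sequence
```

```bash
cat >> h.py <<'E'
a=np.deg2rad(-7.33); Rp=np.array([[np.cos(a),-np.sin(a)],[np.sin(a),np.cos(a)]]); o=np.array([.5788,-.0985])
L=np.array([[-.045,.125],[.075,0],[-.045,-.125]])
W=lambda l:Rp@np.array(l)+o
E
python3 - <<'E'
import pickle
from h import *
f=pickle.load(open("f0.pkl","rb"))["top"];im=f["img"]
for n,l in zip("LMR",L): print(n,W(l),"tag",W(l-[.054,0]))
for n,q in dict(s1=(395,165),s2=(352,210),sp=(322,153),pL=(314,190),pM=(358,160),pR=(392,203)).items():
    print(n,Rp.T@(ray(f,*q,.06 if n[0]=='p' else .045)[:2]-o))
big=cv2.resize(im[130:250,280:425],None,fx=5,fy=5,interpolation=cv2.INTER_CUBIC)
def dot(l,z,c):
    q=proj(f,[*W(l),z]);cv2.circle(big,tuple(int(t) for t in ((q-[280,130]+.5)*5)),3,c,-1)
for l in L:
    dot(l,.06,(255,0,0));dot(l-[.054,0],.0315,(255,0,255))
    for t in np.arange(0,6.3,.5): dot(l+.022*np.array([np.cos(t),np.sin(t)]),.06,(255,255,0))
for cx in(-.135,.135):
    for cy in(-.175,.175): dot([cx,cy],.018,(0,255,0))
cv2.imwrite("pics/big.png",big[:,:,::-1])
E
```

```text
L [0.55011574 0.03121975] tag [0.49655704 0.03810928]
M [ 0.65318708 -0.1080688 ] tag [ 0.59962838 -0.10117926]
R [ 0.51821976 -0.21673719] tag [ 0.46466106 -0.20984766]
s1 [ 0.08764647 -0.11855535]
s2 [-0.07650057 -0.00389995]
sp [0.09144717 0.11727237]
pL [-0.03432389  0.12307307]
pM [0.08212825 0.00061117]
pR [-0.03808565 -0.12309792]
```

View pics/big.png

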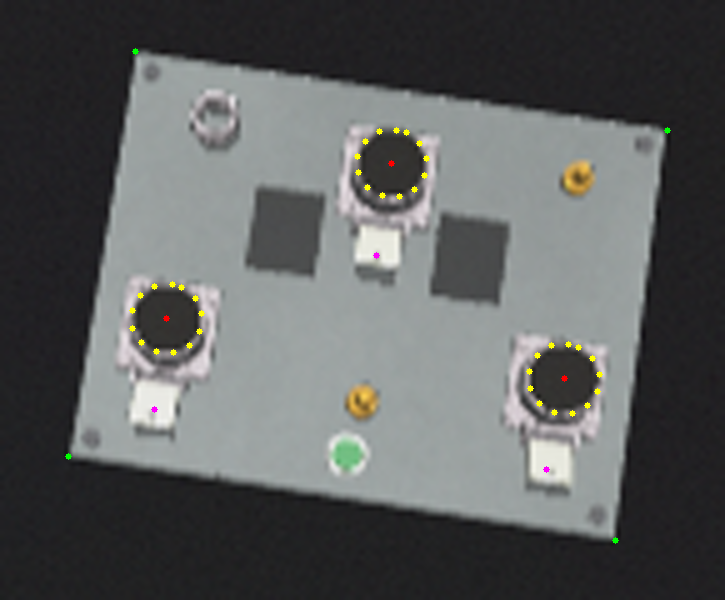

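The overlay fits the plate, the pads and the tags (349 x 271 mm, yaw -7.3°). I'll align the tool with the plate, close the fingers and go over the left pad.

Emit:
move_arm([
  [0,0,0,0,8.3],
  [0,0,0,0,8.3],
  [0,0,0,0,8.3],
  [0,1.5,-4.5,0,0],
  [0,1.5,-4.5,0,0],
  [0,1.5,-4.5,0,0],
  [0,1.5,-4.5,0,0],
  [0,1.5,-4.5,0,0],
  [0,1.5,-4.5,0,0],
  [0,1.5,-4.5,0,0],
])

```text
time_s: 1.1
ee_pos: [0.356, -0.3664, 0.1865]
tcp_rot: [-3.142, 0.0, -0.128]
contact_force: [1.1, 0.1, 0.1]
finger_gap: 0.154
grip_force: 0.0
```

Emit:
move_arm([
  [0,1.5,-4.5,0,0],
  [0,1.5,-4.5,0,0],
  [0,1.5,-4.5,0,0],
  [0,1.5,-4.5,0,0],
  [0,1.5,-4.5,0,0],
  [0,1.5,-4.5,0,0],
  [0,1.5,-4.5,0,0],
  [0,1.5,-4.5,0,0],
  [0,1.0,-3,0,0],
  [0,0,0,0,0],
])

```text
time_s: 2.1
ee_pos: [0.5354, 0.0048, 0.1865]
tcp_rot: [-3.141, -0.0, -0.125]
contact_force: [-0.0, -0.8, 0.2]
finger_gap: 0.006
grip_force: 0.0
```

```bash
cat >> h.py <<'E'
def st():
    from bench import sensors
    s=sensors.sense(); l=Rp.T@(s["ee_pos"][:2]-o)
    print("t",s["time_s"],"local",l.round(4),"tipz",round(s["ee_pos"][2]-.008,4),"rpy",s["tcp_rot"].round(4),"F",s["contact_force"].round(2),"gap",s["finger_gap"])
E
python3 -c "from h import *;st()"
```

```text
t 2.1 local [-0.0562  0.097 ] tipz 0.1785 rpy [-3.1413e+00 -2.0000e-04 -1.2460e-01] F [-0.02 -0.77  0.16] gap 0.005657267767921546
```

Emit:
move_arm([
  [0,1.1,-2.8,0,0],
  [0,0,0,4,0],
  [0,0,0,4,0],
  [0,0,0,2.3,0],
  [0,0,0,0.6,0],
  [0,0,0,0,0],
  [0,0,0,0,0],
  [0,0,0,0,0],
])

```text
time_s: 2.9
ee_pos: [0.5497, 0.0282, 0.0791]
tcp_rot: [-3.141, -0.002, -0.128]
contact_force: [0.2, 0.5, 0.3]
finger_gap: 0.004
grip_force: 0.0
```

```bash
cat >> h.py <<'E'
def avg(n=14):
    from bench import sensors,vision
    F=[];Z=[]
    for i in range(n):
        vision.grab_frame("top"); s=sensors.sense(); F.append(s["contact_force"]);Z.append(s["ee_pos"][2]-.008)
    F=np.array(F);print("F",F.mean(0).round(3),"sd",F.std(0).round(2),"tipz",np.round([np.mean(Z),np.std(Z)],5)); st()
E
python3 -c "from h import *;avg()"
```

```text
F [-0.006 -0.101  0.366] sd [0.44 0.34 0.57] tipz [0.07002 0.00045]
t 3.6 local [-0.046  0.122] tipz 0.0696 rpy [ 3.1416e+00  1.0000e-04 -1.2780e-01] F [-0.39 -0.26  0.8 ] gap 0.00495896935254684
```

Emit:
move_arm([
  [0,0,0,0.6,0],
  [0,0,0,0.6,0],
  [0,0,0,0.6,0],
  [0,0,0,0,0],
  [0,0,0,0,0],
  [0,0,0,0,0],
])

```text
time_s: 4.2
ee_pos: [0.5489, 0.0284, 0.0597]
tcp_rot: [-3.142, -0.0, -0.128]
contact_force: [-0.0, -0.7, 0.1]
finger_gap: 0.003
grip_force: 0.0
```

```bash
python3 -c "from h import *;avg(16)"
```

```text
F [ 0.008  0.033 -0.172] sd [0.82 0.57 0.38] tipz [5.173e-02 8.000e-05]
t 5.0 local [-0.0459  0.122 ] tipz 0.0517 rpy [ 3.1416e+00 -1.0000e-04 -1.2780e-01] F [-0.96 -0.88 -0.37] gap 0.003537416357235118
```

No force where 8 mm of press was expected, so I'll look from the side.

Run:
```python
from bench import vision
from h import *
a=vision.grab_frame("side");b=vision.grab_frame("wrist")
c=cv2.resize(a["img"][140:270,220:430],None,fx=3.8,fy=3.8,interpolation=2)
for z in(.06,.05):
    q=(proj(a,[*W(L[0]),z])-[220,140]+.5)*3.8;cv2.circle(c,tuple(int(v) for v in q),3,(255,0,0),-1)
cv2.imwrite("pics/s1.png",c[:,:,::-1]);cv2.imwrite("pics/w1.png",b["img"][:,:,::-1])
```

```text
(no output)
```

View pics/s1.png

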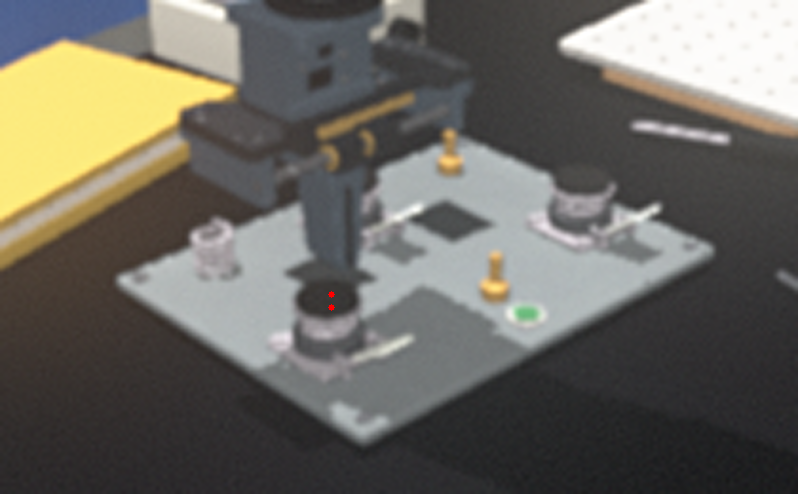

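View pics/w1.png

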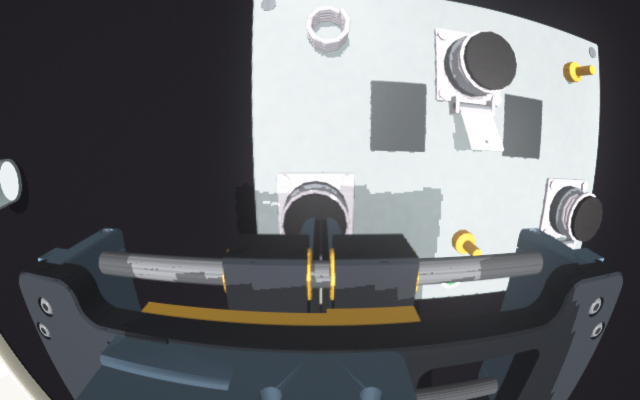

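Side view: the left pad's top at (328,293) is at its unpressed height (the dot at 60 mm). The fingertip ends at about (340,270), visibly above it or offset. Wrist view: the middle pad is at (487,62), the right pad at (577,217), the spring at (328,30), and the fingers are over the left pad in y. I'll check the wrist camera's view against the top calibration.

Run:
```python
from bench import vision,sensors
from h import *
b=vision.grab_frame("wrist");a=vision.grab_frame("side");t=vision.grab_frame("top")
f=b["mtx"][0,0];c=b["mtx"][:2,2]
def fish(X):
    p=b["R"]@np.array(X)+b["t"];r=np.hypot(*p[:2]);th=np.arctan2(r,p[2]);return c+f*th*p[:2]/r
print("f",f,c,"campos",-b["R"].T@b["t"], "R",b["R"].round(3).tolist())
for n,l,z in(("M",L[1],.06),("R",L[2],.06),("L",L[0],.06),("cornerTL",[.135,.175],.018),("cornerTR",[.135,-.175],.018)): print(n,fish([*W(l),z]))
s=sensors.sense();e=s["ee_pos"];print(e)
tip=e-[0,0,.008];print("tip in side",proj(a,tip),"seen ~ (309.5,211)","tip wrist",fish(tip),"top",proj(t,tip))
for z in(.052,.06,.07,.08,.09): print(z,Rp.T@(ray(a,309.5,211,z)[:2]-o))
cv2.imwrite("pics/t2.png",cv2.resize(t["img"][130:250,280:425],None,fx=5,fy=5,interpolation=2)[:,:,::-1])
```

```text
f 309.70691628693146 [320.38070275 201.80403698] campos [0.61775565 0.01948787 0.2570378 ] R [[-0.126, -0.992, -0.0], [-0.96, 0.122, 0.254], [-0.252, 0.032, -0.967]]
M [494.54384693  59.72580141]
R [589.78528613 219.94046199]
L [315.8401905  226.09281856]
cornerTL [254.0062195   -9.78663368]
cornerTR [599.21026224  44.08113225]
[0.54881086 0.02836136 0.05963025]
tip in side [307.94913412 219.7043407 ] seen ~ (309.5,211) tip wrist [320.30329249 223.42365777] top [313.8184767  194.13178013]
0.052 [-0.01589111  0.09068012]
0.06 [-0.02656194  0.0996876 ]
0.07 [-0.03990048  0.11094694]
0.08 [-0.05323901  0.12220628]
0.09 [-0.06657755  0.13346563]
```

View pics/t2.png

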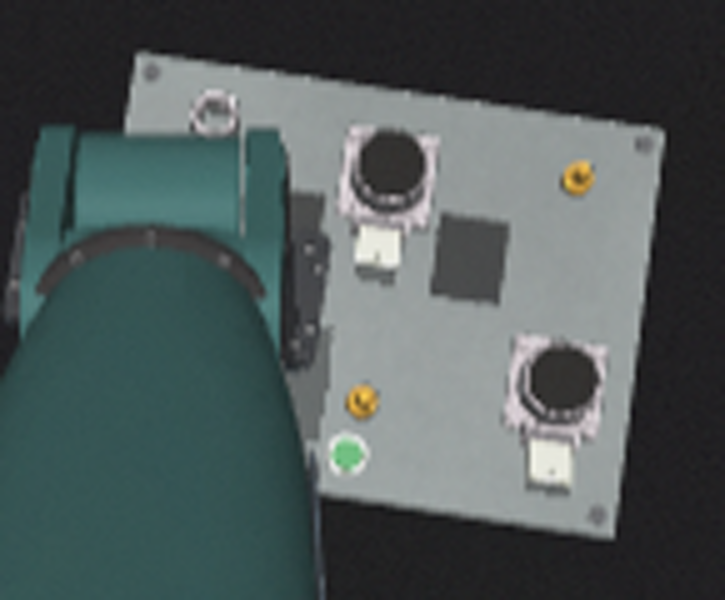

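The wrist view implies the hand is roughly 12-20 mm higher than reported (the side view puts the tip at z≈0.075). I'll go by touch, descending in small steps.

Emit:
move_arm([
  [0,0,0,0.4,0],
  [0,0,0,0.4,0],
  [0,0,0,0,0],
  [0,0,0,0,0],
])

```text
time_s: 5.65
ee_pos: [0.5487, 0.0283, 0.0514]
tcp_rot: [3.142, 0.0, -0.128]
contact_force: [-0.2, -0.1, -0.4]
finger_gap: 0.005
grip_force: 0.0
```

```bash
python3 -c "from h import *;avg(6)"
```

```text
F [0.213 0.226 0.135] sd [0.55 0.66 0.55] tipz [4.367e-02 7.000e-05]
t 5.95 local [-0.0459  0.122 ] tipz 0.0437 rpy [-3.1416e+00 -1.0000e-04 -1.2780e-01] F [ 0.93 -0.85  0.39] gap 0.0075353974917982125
```

Emit:
move_arm([
  [0,0,0,0.2,0],
  [0,0,0,0.2,0],
  [0,0,0,0,0],
  [0,0,0,0,0],
])

```text
time_s: 6.35
ee_pos: [0.5487, 0.0284, 0.0475]
tcp_rot: [3.142, 0.0, -0.128]
contact_force: [0.5, 0.1, -0.3]
finger_gap: 0.004
grip_force: 0.0
```

```bash
python3 -c "from h import *;avg(6)"
```

```text
F [-0.319  0.173  0.027] sd [0.37 0.32 0.45] tipz [3.966e-02 3.000e-05]
t 6.65 local [-0.0459  0.122 ] tipz 0.0397 rpy [-3.1416e+00 -1.0000e-04 -1.2780e-01] F [-0.7  -0.18 -0.87] gap 0.0033332717567590535
```

Emit:
move_arm([
  [0,0,0,0.3,0],
  [0,0,0,0,0],
  [0,0,0,0,0],
])

```text
time_s: 6.95
ee_pos: [0.5487, 0.0284, 0.0445]
tcp_rot: [3.142, 0.0, -0.128]
contact_force: [-0.2, 0.5, 0.6]
finger_gap: 0.005
grip_force: 0.0
```

```bash
python3 -c "from h import *;avg(8)"
```

```text
F [ 0.04  -0.027  0.148] sd [0.45 0.28 0.58] tipz [3.664e-02 4.000e-05]
t 7.35 local [-0.0459  0.122 ] tipz 0.0367 rpy [-3.1416e+00 -1.0000e-04 -1.2780e-01] F [-0.54  0.27  0.42] gap 0.007136363314046869
```

Emit:
move_arm([
  [0,0,0,0.3,0],
  [0,0,0,0,0],
  [0,0,0,0,0],
])

```text
time_s: 7.65
ee_pos: [0.5487, 0.0283, 0.0415]
tcp_rot: [3.142, 0.0, -0.128]
contact_force: [-0.8, 0.4, 0.3]
finger_gap: 0.004
grip_force: 0.0
```

```bash
python3 -c "from h import *;avg(8)"
```

```text
F [ 0.076 -0.11   0.029] sd [0.44 0.38 0.64] tipz [3.364e-02 4.000e-05]
t 8.05 local [-0.0459  0.122 ] tipz 0.0337 rpy [-3.1416e+00 -1.0000e-04 -1.2780e-01] F [-0.09 -0.49 -0.65] gap 0.004700527190736839
```

Run:
```python
from bench import vision
from h import *
a=vision.grab_frame("side");b=vision.grab_frame("wrist")
c=cv2.resize(a["img"][170:250,270:350],None,fx=5,fy=5,interpolation=2)
for z in(.06,.05):
    q=(proj(a,[*W(L[0]),z])-[270,170]+.5)*5;cv2.circle(c,tuple(int(v) for v in q),2,(255,0,0),-1)
w=cv2.resize(b["img"][140:300,240:400],(400,400),interpolation=2)
cv2.imwrite("pics/s3.png",np.hstack([c,w])[:,:,::-1])
```

```text
(no output)
```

View pics/s3.png

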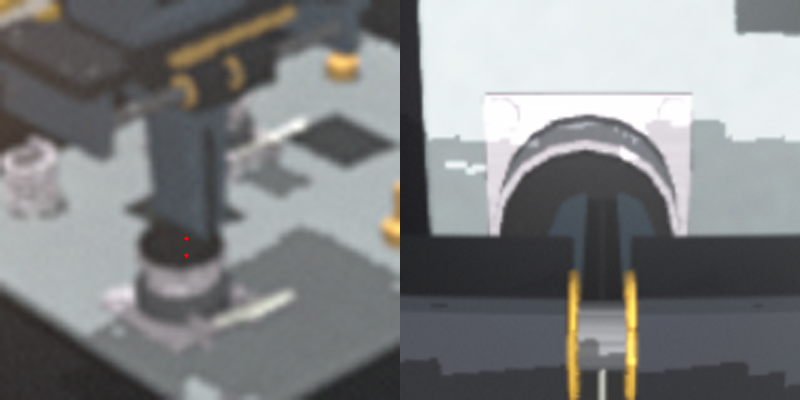

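The tip now ends at about (195,236) in the crop, right at the unpressed pad top at (186,238). Contact should be close, so I'll go on.

Emit:
move_arm([
  [0,0,0,0.3,0],
  [0,0,0,0,0],
  [0,0,0,0,0],
])

```text
time_s: 8.45
ee_pos: [0.5487, 0.0283, 0.0385]
tcp_rot: [3.142, 0.0, -0.128]
contact_force: [0.3, -0.5, -0.3]
finger_gap: 0.004
grip_force: 0.0
```

```bash
python3 -c "from h import *;avg(8)"
```

```text
F [-0.038 -0.002  0.102] sd [0.53 0.41 0.58] tipz [3.064e-02 4.000e-05]
t 8.85 local [-0.0459  0.122 ] tipz 0.0307 rpy [-3.1416e+00 -1.0000e-04 -1.2780e-01] F [ 0.26 -0.01  0.1 ] gap 0.0020753626903108205
```

Emit:
move_arm([
  [0,0,0,0.3,0],
  [0,0,0,0,0],
  [0,0,0,0,0],
])

```text
time_s: 9.15
ee_pos: [0.5487, 0.0284, 0.0355]
tcp_rot: [3.142, 0.0, -0.128]
contact_force: [-0.5, -0.1, -0.1]
finger_gap: 0.001
grip_force: 0.0
```

```bash
python3 -c "from h import *;avg(8)"
```

```text
F [-0.018  0.08   0.158] sd [0.34 0.65 0.27] tipz [2.764e-02 3.000e-05]
t 9.55 local [-0.0459  0.122 ] tipz 0.0277 rpy [-3.1416 -0.     -0.1278] F [ 0.11 -0.08  0.34] gap 0.0032467430177688444
```

Emit:
move_arm([
  [0,0,0,0.3,0],
  [0,0,0,0,0],
  [0,0,0,0,0],
])

```text
time_s: 9.85
ee_pos: [0.5488, 0.0284, 0.0325]
tcp_rot: [3.142, 0.0, -0.128]
contact_force: [0.1, -0.4, 0.3]
finger_gap: 0.004
grip_force: 0.4
```

Run:
```python
from h import *;avg(8)
from bench import vision,sensors
import pickle
print(sensors.sense()["joint_efforts"].round(2))
a=vision.grab_frame("side");b=vision.grab_frame("wrist")
f0=pickle.load(open("f0.pkl","rb"))["side"]
k=lambda i:cv2.resize(i[195:245,280:330],(400,400),interpolation=2)
cv2.imwrite("pics/s4.png",np.hstack([k(f0["img"]),k(a["img"])])[:,:,::-1])
```

```text
F [-0.132 -0.164  0.755] sd [0.53 0.31 0.41] tipz [2.464e-02 3.000e-05]
t 10.25 local [-0.0459  0.122 ] tipz 0.0246 rpy [ 3.1416  0.     -0.1277] F [ 0.05 -0.23 -0.02] gap 0.005604646338141891
[ 4.000e-02 -6.317e+01 -2.993e+01  3.000e-02 -1.200e-01  0.000e+00]
```

View pics/s4.png

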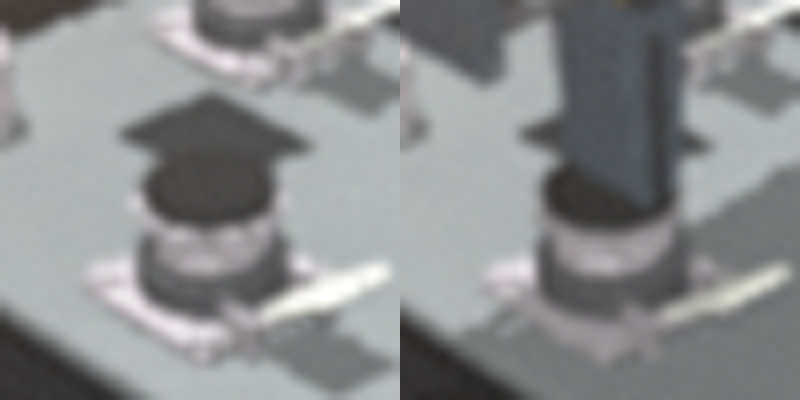

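Contact has just begun (0.75 N at reported tip z 24.6 mm). Next I'll press further and read the slope.

Emit:
move_arm([
  [0,0,0,0.3,0],
  [0,0,0,0,0],
  [0,0,0,0,0],
])

```text
time_s: 10.65
ee_pos: [0.549, 0.0283, 0.0296]
tcp_rot: [-3.142, -0.0, -0.128]
contact_force: [0.1, -0.7, 2.6]
finger_gap: 0.005
grip_force: 1.4
```

```bash
python3 -c "from h import *;avg(10)"
```

```text
F [ 0.318 -0.174  3.064] sd [0.45 0.35 0.5 ] tipz [2.171e-02 2.000e-05]
t 11.15 local [-0.0458  0.122 ] tipz 0.0217 rpy [-3.1416e+00 -2.0000e-04 -1.2780e-01] F [ 0.34 -0.19  2.78] gap 0.0014608773942438927
```

Emit:
move_arm([
  [0,0,0,0.4,0],
  [0,0,0,0,0],
  [0,0,0,0,0],
])

```text
time_s: 11.45
ee_pos: [0.549, 0.0283, 0.0256]
tcp_rot: [-3.142, -0.0, -0.128]
contact_force: [0.2, -0.3, 5.6]
finger_gap: 0.007
grip_force: 2.8
```

```bash
python3 -c "from h import *;avg(12)"
```

```text
F [ 0.266 -0.107  5.626] sd [0.36 0.49 0.55] tipz [1.763e-02 2.000e-05]
t 12.05 local [-0.0458  0.122 ] tipz 0.0177 rpy [-3.1416e+00 -2.0000e-04 -1.2780e-01] F [0.33 0.51 6.36] gap 0.004287480124325653
```

Left: contact at reported z ≈25.6 mm, k ≈0.63 N/mm. Now the middle pad, using the same depths.

Emit:
move_arm([
  [0,0,0,-3,0],
  [0,0,0,-3,0],
  [0,3,3,0,0],
  [0,3,3,0,0],
  [0,3,3,0,0],
  [0,3,3,0,0],
  [0,0,0,0,0],
  [0,0,0,0,0],
])

```text
time_s: 12.85
ee_pos: [0.652, -0.1064, 0.0847]
tcp_rot: [-3.141, 0.001, -0.129]
contact_force: [-0.5, -0.1, -0.1]
finger_gap: 0.003
grip_force: 0.0
```

```bash
python3 -c "from h import *;st()"
```

```text
t 12.85 local [0.0736 0.0015] tipz 0.0767 rpy [-3.1414e+00  1.4000e-03 -1.2900e-01] F [-0.48 -0.13 -0.06] gap 0.0025697348935539654
```

Emit:
move_arm([
  [0,0.1,0.15,2,0],
  [0,0,0,2,0],
  [0,0,0,0.7,0],
  [0,0,0,0,0],
  [0,0,0,0,0],
])

```text
time_s: 13.35
ee_pos: [0.6534, -0.1071, 0.0392]
tcp_rot: [-3.142, -0.0, -0.127]
contact_force: [0.5, 0.5, 0.6]
finger_gap: 0.005
grip_force: 0.0
```

```bash
python3 -c "from h import *;avg(6)"
```

```text
F [-0.114  0.001  0.206] sd [0.22 0.52 0.39] tipz [0.03147 0.00016]
t 13.65 local [0.0754 0.0005] tipz 0.0312 rpy [ 3.1415e+00 -8.0000e-04 -1.2780e-01] F [-0.15  0.52  0.77] gap 0.0034699445343046387
```

Emit:
move_arm([
  [0,0,0,0.4,0],
  [0,0,0,0.4,0],
  [0,0,0,0,0],
  [0,0,0,0,0],
])

```text
time_s: 14.05
ee_pos: [0.6535, -0.1076, 0.0307]
tcp_rot: [3.142, -0.0, -0.128]
contact_force: [1.3, -0.5, 2.9]
finger_gap: 0.004
grip_force: 1.6
```

```bash
python3 -c "from h import *;avg(10)"
```

```text
F [ 1.101 -0.449  3.04 ] sd [0.47 0.47 0.41] tipz [2.277e-02 2.000e-05]
t 14.55 local [0.0753 0.0005] tipz 0.0228 rpy [ 3.1415e+00 -4.0000e-04 -1.2780e-01] F [ 0.82 -0.53  2.69] gap 0.006603667276100806
```

Emit:
move_arm([
  [0,0,0,0.4,0],
  [0,0,0,0,0],
  [0,0,0,0,0],
])

```text
time_s: 14.85
ee_pos: [0.6536, -0.1076, 0.0268]
tcp_rot: [3.142, -0.0, -0.128]
contact_force: [0.3, -0.3, 7.2]
finger_gap: 0.005
grip_force: 3.8
```

```bash
python3 -c "from h import *;avg(12)"
```

```text
F [-0.064 -0.583  7.651] sd [0.4  0.41 0.44] tipz [1.885e-02 2.000e-05]
t 15.45 local [0.0753 0.0005] tipz 0.0189 rpy [ 3.1415e+00 -4.0000e-04 -1.2770e-01] F [-0.37 -0.93  8.36] gap 0.005818581945732636
```

Middle: k ≈1.18 N/mm. Now the right pad.

Emit:
move_arm([
  [0,0,0,-3,0],
  [0,0,0,-3,0],
  [0,-3,3.15,0,0],
  [0,-3,3.15,0,0],
  [0,-3,3.15,0,0],
  [0,-3,3.1,0,0],
  [0,0,0,2,0],
  [0,0,0,2,0],
  [0,0,0,0.7,0],
  [0,0,0,0,0],
])

```text
time_s: 16.45
ee_pos: [0.5175, -0.2162, 0.0386]
tcp_rot: [-3.141, 0.002, -0.128]
contact_force: [-0.5, 0.5, 0.4]
finger_gap: 0.005
grip_force: 0.0
```

```bash
python3 -c "from h import *;avg(6)"
```

```text
F [-0.208 -0.156 -0.017] sd [0.42 0.42 0.23] tipz [0.0321  0.00034]
t 16.75 local [-0.0444 -0.125 ] tipz 0.0323 rpy [ 3.1413e+00 -9.0000e-04 -1.2750e-01] F [-0.31 -0.56 -0.08] gap 4.680374982692422e-05
```

Emit:
move_arm([
  [0,0,0,0.5,0],
  [0,0,0,0.5,0],
  [0,0,0,0,0],
  [0,0,0,0,0],
])

```text
time_s: 17.15
ee_pos: [0.5182, -0.2167, 0.0294]
tcp_rot: [-3.141, 0.0, -0.128]
contact_force: [-0.6, 0.5, 1.5]
finger_gap: 0.001
grip_force: 0.7
```

```bash
python3 -c "from h import *;avg(10)"
```

```text
F [-0.443  1.122  1.395] sd [0.46 0.58 0.34] tipz [2.164e-02 3.000e-05]
t 17.65 local [-0.045 -0.125] tipz 0.0216 rpy [-3.1416e+00  1.0000e-04 -1.2780e-01] F [-0.29  0.87  1.8 ] gap 0.0037930929224817807
```

Emit:
move_arm([
  [0,0,0,0.4,0],
  [0,0,0,0,0],
  [0,0,0,0,0],
])

```text
time_s: 17.95
ee_pos: [0.5184, -0.2168, 0.0256]
tcp_rot: [3.142, -0.0, -0.128]
contact_force: [-0.1, -0.1, 3.0]
finger_gap: 0.003
grip_force: 1.3
```

```bash
python3 -c "from h import *;avg(12)"
```

```text
F [0.364 0.004 2.57 ] sd [0.42 0.43 0.4 ] tipz [1.769e-02 3.000e-05]
t 18.55 local [-0.0448 -0.1251] tipz 0.0177 rpy [ 3.1415e+00 -3.0000e-04 -1.2780e-01] F [ 0.95 -0.34  2.49] gap 0.007802055188232521
```

Right: k ≈0.30 N/mm, so it is clearly the softest (left 0.63, middle 1.18). Next I'll go over its tag and push down.

Emit:
move_arm([
  [0,0,0,-3,0],
  [0,0,0,-2,0],
  [0,-2.8,0,0,0],
  [0,-2.6,0,0,0],
  [0,0,0,0,0],
  [0,0,0,2,0],
  [0,0,0,1.5,0],
  [0,0,0,0,0],
  [0,0,0,0,0],
])

```text
time_s: 19.45
ee_pos: [0.4648, -0.2098, 0.0403]
tcp_rot: [-3.141, 0.001, -0.128]
contact_force: [0.4, 0.5, 0.9]
finger_gap: 0.008
grip_force: 0.0
```

```bash
python3 -c "from h import *;avg(4)"
```

```text
F [ 0.132 -0.293 -0.23 ] sd [0.28 0.24 0.25] tipz [0.03299 0.00015]
t 19.65 local [-0.0984 -0.1251] tipz 0.0331 rpy [ 3.1413e+00 -7.0000e-04 -1.2770e-01] F [-0.27  0.01 -0.34] gap 0.0015064998321571226
```

Position is right. Press down 3.4 cm in stages.

Emit:
move_arm([
  [0,0,0,0.6,0],
  [0,0,0,0.6,0],
  [0,0,0,0.6,0],
  [0,0,0,0.6,0],
  [0,0,0,0.4,0],
  [0,0,0,0,0],
])

```text
time_s: 20.25
ee_pos: [0.4644, -0.2097, 0.0119]
tcp_rot: [-3.141, 0.001, -0.128]
contact_force: [-0.5, 0.1, -0.6]
finger_gap: 0.006
grip_force: 0.0
```

```bash
python3 -c "from h import *;avg(4)"
```

```text
F [-0.313  0.021 -0.088] sd [0.52 0.17 0.33] tipz [0.00459 0.00019]
t 20.45 local [-0.0987 -0.1251] tipz 0.0048 rpy [ 3.1415e+00 -3.0000e-04 -1.2780e-01] F [-0.45  0.03 -0.64] gap 0.003210894769600507
```

Emit:
move_arm([
  [0,0,0,0.3,0],
  [0,0,0,0.2,0],
  [0,0,0,0,0],
])

```text
time_s: 20.75
ee_pos: [0.4647, -0.2099, 0.0074]
tcp_rot: [-3.142, 0.0, -0.128]
contact_force: [-0.4, -0.3, -0.3]
finger_gap: 0.002
grip_force: 0.0
```

```bash
python3 -c "from h import *;avg(4)"
```

```text
F [-0.147  0.541  0.251] sd [0.42 0.61 0.71] tipz [-4.2e-04  6.0e-05]
t 20.95 local [-0.0989 -0.125 ] tipz -0.0004 rpy [-3.1416  0.     -0.1278] F [0.51 1.36 0.48] gap 0.004678771952669325
```

Emit:
move_arm([
  [0,0,0,0.2,0],
  [0,0,0,0.1,0],
  [0,0,0,0,0],
  [0,0,0,0,0],
])

```text
time_s: 21.35
ee_pos: [0.4647, -0.2099, 0.0046]
tcp_rot: [-3.142, 0.0, -0.128]
contact_force: [-0.9, 0.2, 0.5]
finger_gap: 0.006
grip_force: 0.0
```

Run:
```python
from h import *
avg(4)
from bench import vision
a=vision.grab_frame("side")
cv2.imwrite("pics/s5.png",cv2.resize(a["img"][150:250,270:420],None,fx=5,fy=5,interpolation=2)[:,:,::-1])
```

```text
F [0.126 0.563 0.216] sd [0.27 0.47 0.59] tipz [-3.39e-03  2.00e-05]
t 21.55 local [-0.0989 -0.125 ] tipz -0.0034 rpy [ 3.1416 -0.     -0.1277] F [ 0.24  1.04 -0.4 ] gap 0.006041061388494
```

View pics/s5.png

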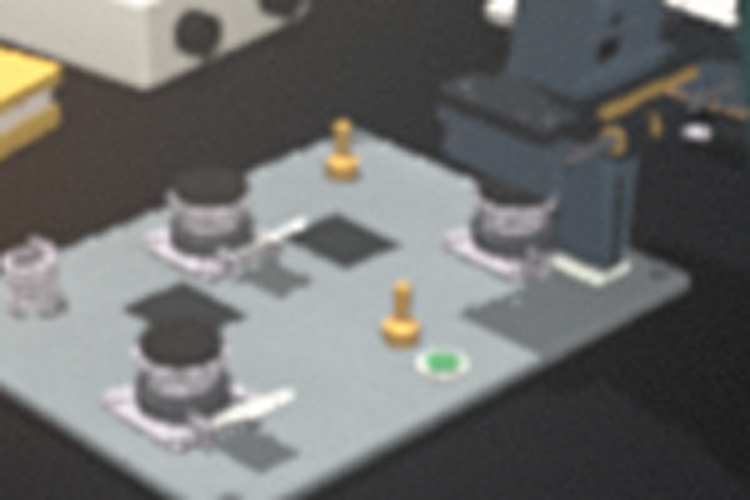

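The side view shows the right tag at (590,270), nearly flat under the fingertip, with the other two still up. I'll press until it is firm.

Emit:
move_arm([
  [0,0,0,0.15,0],
  [0,0,0,0,0],
  [0,0,0,0,0],
])

```text
time_s: 21.9
ee_pos: [0.4649, -0.21, 0.0041]
tcp_rot: [-3.142, 0.0, -0.128]
contact_force: [-7.8, 3.4, 27.7]
finger_gap: 0.007
grip_force: 13.5
```

Emit:
move_arm([
  [0,0,0,0.15,0],
  [0,0,0,0,0],
  [0,0,0,0,0],
])

```text
time_s: 22.2
ee_pos: [0.465, -0.21, 0.0037]
tcp_rot: [-3.141, 0.001, -0.128]
contact_force: [-17.5, 8.2, 55.1]
finger_gap: 0.005
grip_force: 28.3
```

```bash
python3 -c "from h import *;avg(4)"
```

```text
F [-17.281   7.959  56.532] sd [0.63 0.24 0.43] tipz [-4.28e-03  1.00e-05]
t 22.4 local [-0.0986 -0.1251] tipz -0.0043 rpy [-3.1415e+00  4.0000e-04 -1.2770e-01] F [-17.93   8.18  56.56] gap 0.0035465064882842213
```

Hard stop reached, so the tag is flat. Now retreat well clear and check.

Emit:
move_arm([
  [0,0,0,-0.5,0],
  [0,0,0,-2,0],
  [0,0,0,-4,0],
  [0,0,0,-4,0],
  [0,0,0,-4,0],
  [0,0,4,-1,0],
  [0,0,4.5,0,0],
  [0,0,4.5,0,0],
  [0,0,4.5,0,0],
  [0,0,4.5,0,0],
])

```text
time_s: 23.4
ee_pos: [0.4361, -0.4299, 0.1566]
tcp_rot: [3.142, -0.0, -0.128]
contact_force: [1.1, 0.3, -0.7]
finger_gap: 0.005
grip_force: 0.0
```

Emit:
move_arm([
  [0,0,4.5,0,0],
  [0,0,4.5,0,0],
  [0,0,0,0,0],
  [0,0,0,0,0],
  [0,0,0,0,0],
])

```text
time_s: 23.9
ee_pos: [0.4252, -0.5163, 0.1563]
tcp_rot: [-3.141, 0.001, -0.127]
contact_force: [-1.1, 1.7, 0.2]
finger_gap: 0.003
grip_force: 0.0
```

Run:
```python
from h import *
st()
from bench import vision
a=vision.grab_frame("side");t=vision.grab_frame("top")
p=cv2.resize(a["img"][160:260,240:420],(800,444)[:2],interpolation=2)[:,:400*2]
q=cv2.resize(t["img"][130:250,280:425],(187,155))
p[:155,:187]=q
cv2.imwrite("pics/end.png",p[:,:,::-1])
```

```text
t 23.9 local [-0.0991 -0.434 ] tipz 0.1483 rpy [-3.1409e+00  6.0000e-04 -1.2740e-01] F [-1.07  1.7   0.15] gap 0.0028427912441698717
```

View pics/end.png

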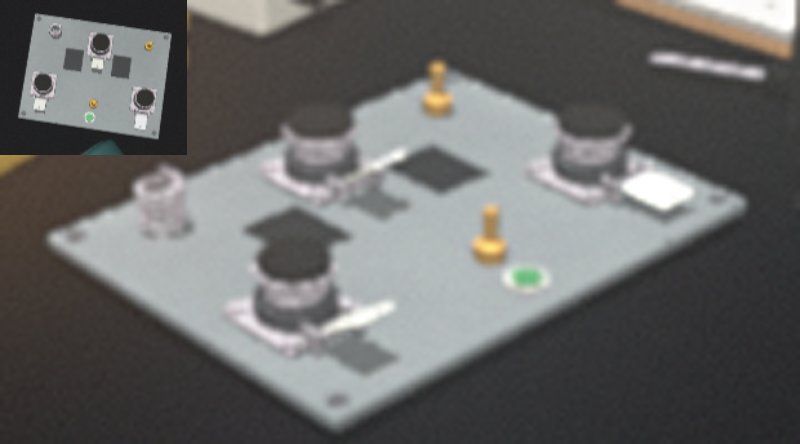

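The right tag at (655,192) lies flat, and the left tag at (355,318) and middle tag at (375,165) still stand. The screws and spring are undisturbed and the arm is clear.

```bash
python3 -c "
from bench import finish_job
print(finish_job())"
```

```text
the job is handed in; nothing more can be done
None
```

I pressed the pads left, middle, right. The right mount is the soft one (about 0.30 N/mm, against 0.63 left and 1.18 middle), so I pushed its tag flat, left the other two standing, and handed the job in at about 24 s. Two caveats: the arm's height readings ran about 34 mm low, so I found each contact by touch, and I pushed the fingertips past the tag's stop to about 57 N against the roughly 2 N needed.

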